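# Rack the reagent bottles by height

### The arm

A 6-joint arm with a two-finger parallel gripper is mounted at the origin on the work surface. World frame = base frame: x ahead of the robot, y to its left, z up, the work surface at z = 0. Lengths are in m, angles in rad, forces in N, time in s.
With the tool pointing down it reaches from about 0.35 to 0.85 m from the base axis. Payload 8.1 kg.
Tool frame: the origin (TCP) lies midway between the tips of the shut fingers; the grasp point (between the pads) lies 19 mm behind it (ctrl.grip_point_offset is the distance from the TCP to the grasp point, in m); z points along the fingers, x is the direction in which the jaws open and shut, and the axes are right-handed (so a half turn about z gives the same grasp; the last joint's range is limited). The gripper opens to 93 mm and grips with 3 to 60 N. Pads are 15 mm wide; open, the fingers measure 128 mm over their backs; the gripper's body (75 mm by 188 mm) begins 65 mm behind the grasp point.
Start: joints at [1.253, 0.13, 1.488, -0, 1.523, -0.085], TCP at [0.138, 0.584, 0.219] pointing down, gripper open.
Joint ranges: [-2.96, 2.96], [-0.89, 2.26], [0.02, 2.5], [-1.34, 4.48], [0, 2.73], [-2.66, 2.66]. Speed limits (rad/s): [2.39, 2.39, 2.79, 3.14, 3.14, 3.14].

### API

Orientations are given as a 3x3 rotation matrix whose columns are the frame's x, y, z axes.
In Python, from bench import ctrl gives the robot as it stands. Calls block until the motion is done:
- ctrl.reach(position, orientation): joint-space move of the TCP to a pose.
- ctrl.move_l(position, velocity=0.15, rot=None): straight line of the TCP; rot=None keeps the orientation; velocity is the mean speed in m/s.
- ctrl.goto_joints(angles): joint-space move.
- ctrl.move_gripper(opening): finger opening in m; the grip force is fixed at half the most; returns when the fingers have stopped.
- ctrl.dwell(seconds).
- ctrl.inverse_kinematics(position, orientation): joint angles nearest the present ones, or None.
- ctrl.read_state(): the state.
- ctrl.get_image(name): name is "scene" or "top" or "wrist"; returns (picture, depth): 480x640x3 uint8, red, green, blue; 480x640 float32, m along the optical axis (not along the pixel's ray), 0 where there is no reading.
- ctrl.camera_model(name): a dict with "fx", "fy", "cx", "cy" (pixels), "eye" and "attitude" of the camera in the world. Camera axes: x right, y down, z forward; pixel columns grow to the right and rows downward; lengths in m; the calibration is good to about 2 mm. A picture is of the moment at which its call begins: read the wrist's pose just before it. camera_model takes no time and is no camera call; for the wrist camera it gives the pose at the moment of the call.
A pose or a line that the arm cannot do raises ctrl.PlanningError and nothing moves.
- ctrl.job_done(): hands the job in, once; it reports no verdict.
The state is a dict: "t": time; "joint_pos": joint angles; "joint_velocities": joint speeds; "joint_efforts": joint torques, N m; "tool_pos": TCP position; "tool_rot": TCP orientation; "force": force on the tool from outside, world axes, zero at the start; "torque": the same for the moment, N m; "opening": finger opening in m.
Only numpy, scipy, OpenCV 4.12 (cv2) and the standard library are available. Lean on these libraries where they do the work, as an engineer would, in place of code of your own. Each camera call takes 0.05 s, during which the arm holds its last target.

### The job

Set the four amber reagent bottles upright into the grey divided rack, one per cell, in order of height: the shortest in the cell next to the blue tab, rising to the tallest next to the orange tab. Set each one down gently on the cell's floor rather than dropping it, do not tip any bottle over, and leave the flask and the beaker standing where they are.

Things in the scene. Friction and masses are not known exactly. Their poses are not given: they have to be found in the camera images.
- bottle_70: Upright round amber reagent bottle with a white band and a black screw cap, 70 mm tall over all; body 32 mm in diameter, cap 34 mm in diameter and 22 mm high at the very top. Origin: centre of its underside; z up its axis. Rigid, closed, about 85 g; loose.
- bottle_88: Upright round amber reagent bottle with a white band and a yellow screw cap, 88 mm tall over all; body 32 mm in diameter, cap 34 mm in diameter and 22 mm high at the very top. Origin: centre of its underside; z up its axis. Rigid, closed, about 94 g; loose.
- bottle_106: Upright round amber reagent bottle with a white band and a green screw cap, 106 mm tall over all; body 32 mm in diameter, cap 34 mm in diameter and 22 mm high at the very top. Origin: centre of its underside; z up its axis. Rigid, closed, about 103 g; loose.
- bottle_124: Upright round amber reagent bottle with a white band and a red screw cap, 124 mm tall over all; body 32 mm in diameter, cap 34 mm in diameter and 22 mm high at the very top. Origin: centre of its underside; z up its axis. Rigid, closed, about 112 g; loose.
- rack: Grey divided rack fixed to the bench: one straight row of four open square cells along its y axis. Outside 60 mm (x) by 228 mm (y) by 24 mm high; floor, outer walls and dividers 4 mm thick (dividers as high as the walls), so each cell is 52 x 52 mm inside with its floor 4 mm above the bench. Origin: centre of its underside, at bench level. Cell centres lie at x = 0, y = -84, -28, +28 and +84 mm in its frame.
- blue_tab: Solid blue end tab, 52 x 20 x 28 mm high, fixed to the bench against one end of the rack, on the row's centre line, at y = +126 or -126 mm in the rack's frame (which end varies): marks the end for the shortest bottle. The centre of the cell next to it is 42 mm away. Origin: centre of its underside; axes parallel to the rack's.
- orange_tab: Solid orange end tab, 52 x 20 x 28 mm high, fixed to the bench against one end of the rack, on the row's centre line, at y = +126 or -126 mm in the rack's frame (which end varies): marks the end for the tallest bottle. The centre of the cell next to it is 42 mm away. Origin: centre of its underside; axes parallel to the rack's.
- flask: Bystander: clear glass conical flask with a cork stopper, 64 mm in diameter at the foot, 102 mm tall, standing loose among the bottles. Origin: centre of its underside.
- beaker: Bystander: empty open purple plastic beaker, 54 mm in diameter at the rim, 70 mm tall, standing loose among the bottles. Origin: centre of its underside.
Mind the look-alikes: they are no part of the job. Leave any purple, red or turquoise look-alike of the bottle_70 alone.

How it is judged:
By the outcome, as a careful person would: the job done as asked, in the order asked, and still so for the second after the job is handed in, with the robot touching nothing.
It also fails if it takes over 104 s, if anything falls off the work surface, if the arm or the gripper's body presses on something with over 40 N, if the wrist force passes 120 N, or if a joint passes its speed limit or range.

## Working session

There is one attempt and no reset: what is moved stays moved. The work goes in short steps, each a Python script; the robot and the scene stay as the last script left them, time stands still between calls to the robot, and variables do not carry over. Pictures are saved under pics/ and viewed, and the job is handed in when it is done.

```bash
mkdir -p pics; ls; python3 - <<'E'
from bench import ctrl
import cv2,numpy as np
for n in ("scene","top"):
    p,d=ctrl.get_image(n); cv2.imwrite(f"pics/{n}0.png",p[:,:,::-1]); np.savez(f"{n}0.npz",p=p,d=d)
    m=ctrl.camera_model(n); print(n,m)
print(ctrl.read_state()['t'],ctrl.grip_point_offset)
E
```

```text
pics
scene {'fx': 445.20592000732927, 'fy': 445.20592000732927, 'cx': 320.72798525894024, 'cy': 234.03411465874817, 'eye': array([ 0.92357691, -0.39622439,  0.59784171]), 'attitude': array([[ 0.69507815,  0.53078388, -0.48490704],
       [ 0.71887192, -0.50424982,  0.47849272],
       [ 0.00946193, -0.68117589, -0.73205866]])}
top {'fx': 533.3097128778106, 'fy': 533.3097128778106, 'cx': 320.19883915727945, 'cy': 233.70366931611173, 'eye': array([0.37227929, 0.00759667, 1.08578901]), 'attitude': array([[-0.00887754, -0.98837602,  0.15176964],
       [-0.99963184,  0.00488026, -0.02669005],
       [ 0.02563913, -0.15195071, -0.98805547]])}
0.1 0.0188
```

View pics/scene0.png

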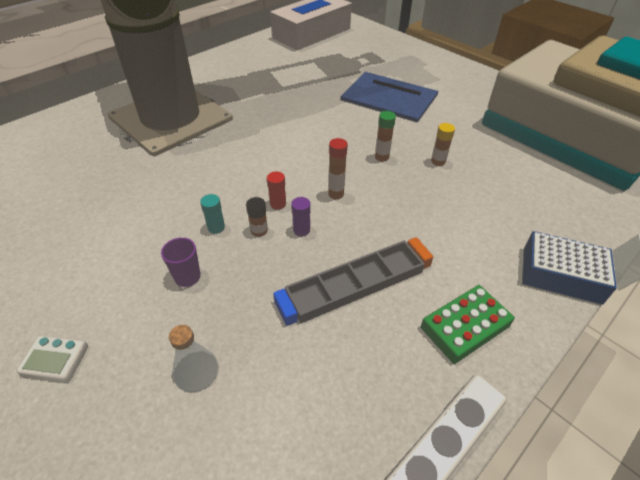

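View pics/top0.png

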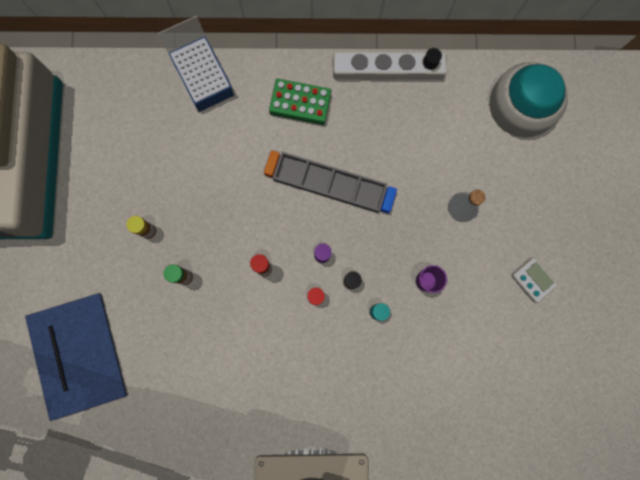

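Top view: caps are yellow at (137,226), green (174,274), tall red (260,264) and black (352,281). Look-alikes sit at (322,253), (316,297) and (381,312). The rack runs from its orange end (272,163) to its blue end (389,200), with the beaker at (431,279) and the flask at (465,207). Next I'll measure positions.

```bash
cat > h.py <<'E'
from bench import ctrl
import cv2,numpy as np
def world(n,f,m=None):
    z=np.load(f);p,d=z['p'],z['d'];m=m or ctrl.camera_model(n)
    v,u=np.mgrid[:480,:640]
    c=np.stack([(u-m['cx'])/m['fx']*d,(v-m['cy'])/m['fy']*d,d],-1)
    return p,d,c@np.array(m['attitude']).T+m['eye']
def ray(m,u,v,z):
    r=np.array(m['attitude'])@np.array([(u-m['cx'])/m['fx'],(v-m['cy'])/m['fy'],1.])
    return np.array(m['eye'])+r*(z-m['eye'][2])/r[2]
E
python3 - <<'E'
from h import *
P={}
# seeds (u,v) per view, height of top
top=dict(y88=(137,225,.088),g106=(174,273,.106),r124=(260,263,.124),k70=(352,281,.07),pur=(322,253,.07),red=(316,297,.07),teal=(381,312,.07),beaker=(431,279,.07),cork=(478,197,.102))
sc=dict(y88=(445,131,.088),g106=(386,119,.106),r124=(338,146,.124),k70=(257,207,.07),pur=(301,204,.07),red=(276,178,.07),teal=(211,201,.07),beaker=(181,248,.07),cork=(181,335,.102))
for n,S in(("top",top),("scene",sc)):
    p,d,W=world(n,n+"0.npz"); m=ctrl.camera_model(n)
    print(n)
    for k,(u,v,h) in S.items():
        c=ray(m,u,v,h)
        q=(np.abs(W[...,2]-h)<.005)&(np.hypot(W[...,0]-c[0],W[...,1]-c[1])<.035)&(d>0)
        q=q.astype(np.uint8)
        if q.sum()<5: print(k,'none',c); continue
        cs,_=cv2.findContours(q,0,2); ct=max(cs,key=cv2.contourArea)
        X=W[q>0]; cc=ray(m,*cv2.minEnclosingCircle(ct)[0],h)
        (bx,by),r=cv2.minEnclosingCircle((X[:,:2]*1000).astype(np.float32))
        print(k,q.sum(),'z',X[:,2].mean().round(4),'mean',X[:,:2].mean(0).round(4),'circ',round(bx,1),round(by,1),'r',round(r,1),'img',cc[:2].round(4))
    hsv=cv2.cvtColor(p,cv2.COLOR_RGB2HSV)
    for k,lo,hi,z0 in(("blue",(112,180,90),(125,255,255),.028),("orange",(6,170,120),(14,255,255),.028)):
        q=cv2.inRange(hsv,lo,hi)>0
        q&=(np.abs(W[...,2]-z0)<.006)&(W[...,0]>.3)
        X=W[q][:,:2]; 
        if len(X)>10:
            r=cv2.minAreaRect((X*1000).astype(np.float32)); print(k,len(X),np.round(r[0],1),np.round(r[1],1),round(r[2],1))
    c0=(np.abs(W[...,2]-.024)<.004)&(W[...,0]>.45)&(W[...,0]<.7)&(np.abs(W[...,1])<.22)&(hsv[...,1]<90)
    X=W[c0][:,:2]; r=cv2.minAreaRect((X*1000).astype(np.float32)); print('rack',len(X),np.round(r[0],1),np.round(r[1],1),round(r[2],1))
E
```

```text
top
y88 256 z 0.088 mean [0.5462 0.3284] circ 546.3 329.2 r 17.3 img [0.5459 0.3279]
g106 271 z 0.106 mean [0.452  0.2511] circ 452.1 251.6 r 16.9 img [0.4519 0.2508]
r124 271 z 0.1244 mean [0.4679 0.0925] circ 467.7 92.7 r 16.8 img [0.4676 0.0925]
k70 239 z 0.0704 mean [ 0.4402 -0.0815] circ 440.3 -81.5 r 16.8 img [ 0.4402 -0.0815]
pur 239 z 0.0704 mean [ 0.494  -0.0243] circ 494.1 -24.2 r 16.8 img [ 0.4939 -0.0244]
red 245 z 0.0706 mean [ 0.41   -0.0104] circ 410.0 -10.0 r 16.7 img [ 0.41   -0.0099]
teal 247 z 0.0705 mean [ 0.3795 -0.134 ] circ 379.8 -134.3 r 17.0 img [ 0.3795 -0.1341]
beaker 152 z 0.0701 mean [ 0.4411 -0.2378] circ 441.0 -235.3 r 26.9 img [ 0.4409 -0.2356]
cork 194 z 0.1025 mean [ 0.5935 -0.3184] circ 594.1 -319.3 r 15.2 img [ 0.5931 -0.3185]
orange 191 [754.4  62.9] [ 94.8 178.7] 51.9
rack 763 [576.3 -64.5] [303.7 246.7] 90.0
scene
y88 142 z 0.0861 mean [0.5485 0.3264] circ 547.6 328.9 r 17.7 img [0.5499 0.3237]
g106 140 z 0.1038 mean [0.4545 0.2494] circ 453.4 251.1 r 17.4 img [0.4567 0.2469]
r124 177 z 0.1222 mean [0.4707 0.0901] circ 470.0 92.0 r 17.8 img [0.472  0.0885]
k70 218 z 0.0681 mean [ 0.4435 -0.0834] circ 442.5 -82.7 r 17.4 img [ 0.446 -0.085]
pur 218 z 0.0684 mean [ 0.4968 -0.0263] circ 495.4 -25.1 r 17.6 img [ 0.4974 -0.0271]
red 183 z 0.0681 mean [ 0.4127 -0.0122] circ 412.2 -10.1 r 18.2 img [ 0.4144 -0.0136]
teal 217 z 0.0681 mean [ 0.3829 -0.1359] circ 382.3 -135.8 r 17.4 img [ 0.3859 -0.1374]
beaker 220 z 0.0676 mean [ 0.4434 -0.2364] circ 443.4 -236.1 r 27.4 img [ 0.4467 -0.2375]
cork 407 z 0.1004 mean [ 0.5973 -0.3199] circ 595.8 -319.5 r 15.4 img [ 0.5985 -0.3203]
orange 224 [762.2  62.8] [ 67.  198.1] 63.1
rack 1287 [573.1 -64.2] [323.6 242.8] 86.7
```

```bash
python3 - <<'E'
from h import *
for n,(bs,os_) in(("top",((389,200),(272,163))),("scene",((286,305),(420,251)))):
    p,d,W=world(n,n+"0.npz"); m=ctrl.camera_model(n)
    hsv=cv2.cvtColor(p,cv2.COLOR_RGB2HSV)
    print(n,hsv[bs[1],bs[0]],hsv[os_[1],os_[0]])
    C=[]
    for s in(bs,os_):
        h=hsv[s[1],s[0]].astype(int)
        q=(abs(hsv[...,0].astype(int)-h[0])<8)&(hsv[...,1]>120)
        v,u=np.mgrid[:480,:640]; q&=(np.hypot(u-s[0],v-s[1])<35)&(abs(W[...,2]-.027)<.005)
        X=W[q][:,:2]; r=cv2.minAreaRect((X*1000).astype(np.float32)); print(len(X),W[q][:,2].mean(),np.round(r[0],1),np.round(r[1],1),round(r[2],1)); C.append(np.array(r[0]))
    mid=(C[0]+C[1])/2; dv=C[0]-C[1]; print('mid',mid,'len',np.linalg.norm(dv),'ang',np.degrees(np.arctan2(dv[1],dv[0])))
    a=dv/np.linalg.norm(dv); b=np.array([-a[1],a[0]])
    Y=(W[...,:2]*1000-mid)@np.stack([a,b],1)
    q=(abs(Y[...,0])<113)&(abs(Y[...,1])<45)&(W[...,2]>.018)
    T=Y[q]; print('rack y',np.percentile(T[:,1],[1,99]), W[q][:,2].mean())
s=ctrl.read_state();print(s['force'],s['opening'])
# obstacles
p,d,W=world("top","top0.npz")
q=(W[...,1]>.4)&(W[...,2]>.05)&(W[...,0]>.3);print(W[q].min(0),W[q].max(0))
E
```

```text
top [109 198 169] [ 13 193 165]
210 0.0279913099625686 [ 606.5 -161.1] [18.7 50.1] 71.8
221 0.028067896475521506 [682.3  77.8] [19.7 50. ] 73.3
mid [644.4072876  -41.67984009] len 250.69178519627746 ang -107.61416404436179
rack y [-29.14730927  31.46296698] 0.023904549765234956
scene [111 182 203] [ 12 198 200]
358 0.026265042189169984 [ 609.6 -162.5] [19.7 51. ] 71.4
279 0.02625159657751989 [685.2  77.2] [20.9 53.3] 71.4
mid [647.40002441 -42.64957428] len 251.34056476492285 ang -107.48713892734806
rack y [-30.75289973  30.42319489] 0.02181682496755644
[ 0.59111312 -0.832613   -0.12932307] 0.0926592080373483
[0.52676776 0.51533945 0.05013491] [0.86723482 0.58916861 0.19171186]
```

```bash
cat >> h.py <<'E'
mid=np.array([.6444,-.0417]); A=np.radians(-107.6); a=np.array([np.cos(A),np.sin(A)])
J=A+np.pi/2; x=np.array([np.cos(J),np.sin(J),0]); zz=np.array([0,0,-1.]); R=np.stack([x,np.cross(zz,x),zz],1)
cell=[mid+a*s for s in(.084,.028,-.028,-.084)]
B={70:(.4404,-.0815),88:(.5464,.3286),106:(.452,.2512),124:(.4678,.0926)}
def P(xy,z): return np.array([xy[0],xy[1],z])
def st(msg=''):
    s=ctrl.read_state(); print(msg,'t',round(s['t'],2),'p',s['tool_pos'].round(4),'F',np.round(s['force'],1),'open',round(s['opening'],4)); return s
def pick(h,hi=.25):
    z=h/1000-.030
    ctrl.reach(P(B[h],z+.14 if h<124 else .24),R)
    ctrl.move_l(P(B[h],z),.15); st('at')
    ctrl.move_gripper(.0); st('grip')
    ctrl.move_l(P(B[h],z+.14),.15); s=st('lift'); ctrl.dwell(.2); return s
def place(h,i):
    z=h/1000-.030; c=cell[i]
    ctrl.reach(P(c,z+.14),R); ctrl.move_l(P(c,z+.025),.15); ctrl.move_l(P(c,z+.007),.03)
    ctrl.dwell(.3); f0=st('pre')['force'][2]; k=z+.007
    while k>z+.001:
        k-=.0005; ctrl.move_l(P(c,k),.02); f=ctrl.read_state()['force'][2]
        if f-f0>2: break
    st('down dz %.4f'%(k-z))
def release(h,i):
    z=h/1000-.030
    ctrl.move_gripper(.056); st('rel'); ctrl.move_l(P(cell[i],z+.14),.15); st('up')
E
python3 - <<'E'
from h import *
print(cell,np.degrees(J))
for h,b in list(B.items()): print(ctrl.inverse_kinematics(P(b,h/1000-.03),R))
for h,c in zip(B,cell): print(ctrl.inverse_kinematics(P(c,h/1000+.11),R))
ctrl.move_gripper(.056)
pick(70)
p,d=ctrl.get_image("scene");cv2.imwrite("pics/s1.png",p[:,:,::-1])
E
```

```text
[array([ 0.61900093, -0.12176802]), array([ 0.63593364, -0.06838934]), array([ 0.65286636, -0.01501066]), array([0.66979907, 0.03836802])] -17.599999999999998
[-2.97556243e-01 -1.18399978e-01  2.07876278e+00 -4.44089210e-16
  1.18122985e+00  9.62170563e-03]
[ 4.61053647e-01  3.53941532e-01  1.52957319e+00 -4.44089210e-16
  1.25807794e+00  7.68231596e-01]
[ 4.08074959e-01  2.47600093e-02  1.86816380e+00 -4.44089210e-16
  1.24866884e+00  7.15252908e-01]
[ 8.78489756e-02 -1.08902947e-01  1.96245945e+00 -4.44089210e-16
  1.28803615e+00  3.95026924e-01]
[-2.75484737e-01  2.32403101e-01  1.44442109e+00 -4.44089210e-16
  1.46476846e+00  3.16932110e-02]
[-1.87265619e-01  2.46035211e-01  1.39562346e+00 -4.44089210e-16
  1.49993398e+00  1.19912329e-01]
[-1.01471112e-01  2.74300993e-01  1.32971086e+00 -4.44089210e-16
  1.53758080e+00  2.05706836e-01]
[-1.91696589e-02  3.17080903e-01  1.24602660e+00 -4.44089210e-16
  1.57848515e+00  2.88008289e-01]
at t 4.56 p [ 0.4411 -0.0817  0.0409] F [-0.2 -0.4 -0.1] open 0.0563
grip t 5.06 p [ 0.4408 -0.0816  0.0405] F [-0.8 -1.2  4. ] open 0.0335
lift t 6.14 p [ 0.4397 -0.0813  0.1787] F [ 1.1 -0.6 -1.4] open 0.0332
```

View pics/s1.png

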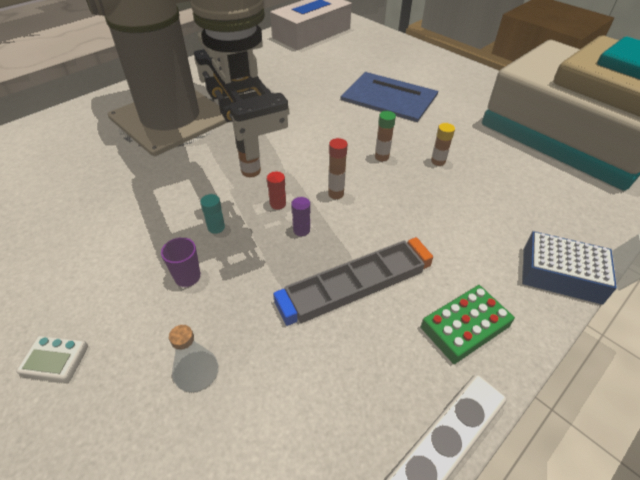

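The black-capped bottle is held vertically near (250,150), and its neighbours haven't moved. Placing it now.

```bash
python3 - <<'E'
from h import *
place(70,0)
p,d=ctrl.get_image("scene");cv2.imwrite("pics/s2.png",p[:,:,::-1])
E
```

```text
pre t 9.12 p [ 0.6192 -0.1218  0.0472] F [-0.6  0.1 -0.5] open 0.0337
down dz 0.0040 t 10.62 p [ 0.6191 -0.1218  0.0445] F [-2.4  0.7  5. ] open 0.0336
```

View pics/s2.png

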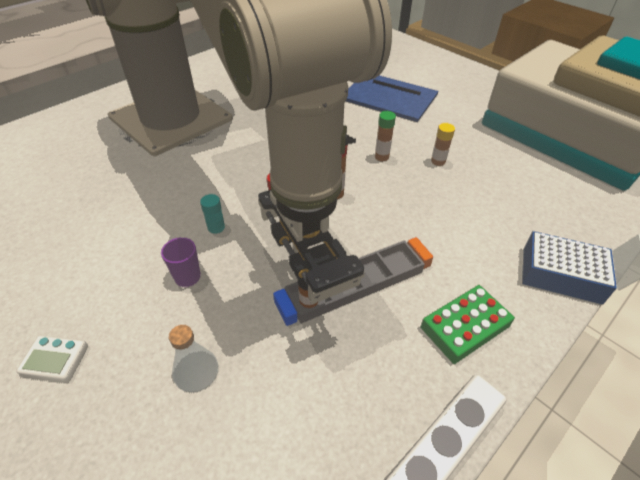

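The bottle is in the blue-end cell, at about (308,290). Contact came at the expected 4 mm floor height with 5 N. I'll release it and bring bottle_88.

```bash
python3 - <<'E'
from h import *
release(70,0); pick(88); place(88,1)
p,d=ctrl.get_image("scene");cv2.imwrite("pics/s3.png",p[:,:,::-1])
E
```

```text
rel t 11.27 p [ 0.619  -0.1218  0.0439] F [0.4 0.2 0.5] open 0.0562
up t 12.32 p [ 0.6183 -0.1215  0.1786] F [-0.4 -0.9 -0. ] open 0.0559
at t 15.08 p [0.5473 0.329  0.0593] F [0.4 0.7 1. ] open 0.0562
grip t 15.58 p [0.5468 0.3288 0.0586] F [-0.8 -0.2  2.6] open 0.0332
lift t 16.67 p [0.5457 0.3282 0.1964] F [-0.3 -0.8 -0.8] open 0.0338
pre t 20.34 p [ 0.6361 -0.0684  0.0652] F [ 0.4  0.5 -0.9] open 0.0338
down dz 0.0040 t 21.84 p [ 0.6362 -0.0684  0.0626] F [-1.4  0.4  5.4] open 0.0336
```

View pics/s3.png

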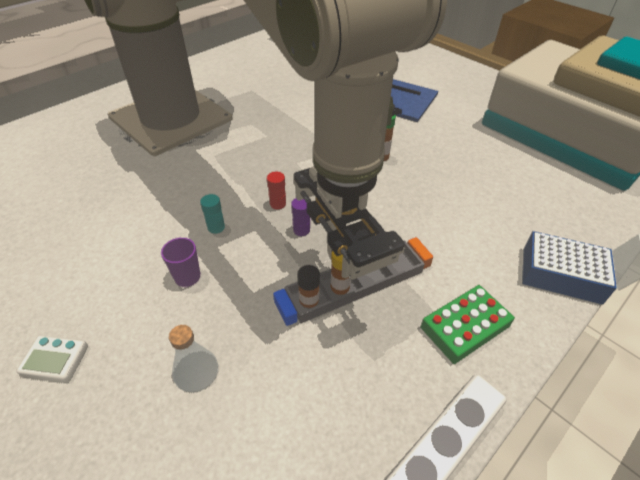

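bottle_70 stands upright in its cell at (309,287), and bottle_88 is in the next cell at (340,272). bottle_106 is next.

```bash
python3 - <<'E'
from h import *
release(88,1); pick(106); place(106,2)
p,d=ctrl.get_image("scene");cv2.imwrite("pics/s4.png",p[:,:,::-1])
E
```

```text
rel t 22.49 p [ 0.6359 -0.0684  0.0619] F [ 0.5 -0.  -0.1] open 0.0558
up t 23.55 p [ 0.6352 -0.0683  0.1965] F [ 1.2  0.  -0.4] open 0.0561
at t 26.02 p [0.4528 0.2514 0.0771] F [ 1.8 -0.3  0.1] open 0.0562
grip t 26.52 p [0.4523 0.2514 0.0765] F [0.2 0.3 3. ] open 0.0335
lift t 27.6 p [0.4513 0.2509 0.2146] F [-0.3 -0.4 -1.6] open 0.0335
pre t 31.02 p [ 0.653  -0.015   0.0832] F [ 0.1  0.1 -1.2] open 0.0336
down dz 0.0040 t 32.52 p [ 0.6531 -0.015   0.0806] F [-1.8  0.8  4.7] open 0.0333
```

View pics/s4.png

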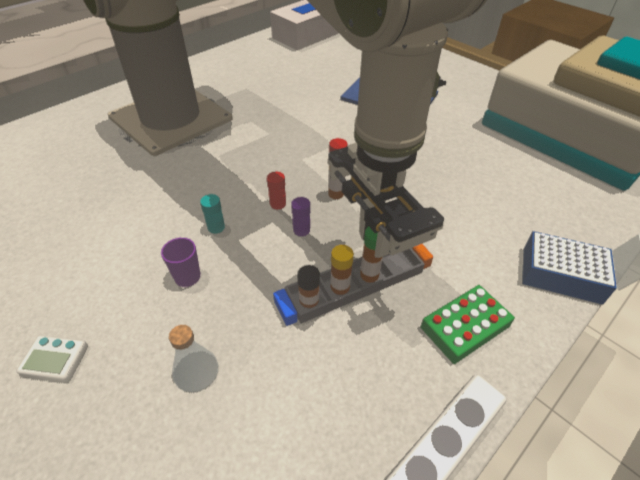

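Black, yellow and green stand in order at (309,287), (341,270) and (372,260). The red-capped bottle_124 goes last.

```bash
python3 - <<'E'
from h import *
release(106,2); pick(124); place(124,3)
p,d=ctrl.get_image("scene");cv2.imwrite("pics/s5.png",p[:,:,::-1])
E
```

```text
rel t 33.17 p [ 0.6528 -0.015   0.0799] F [0.7 0.1 0. ] open 0.0561
up t 34.23 p [ 0.6522 -0.0149  0.2145] F [ 0.2  0.  -0.6] open 0.0561
at t 36.23 p [0.4686 0.0926 0.095 ] F [-0.5 -0.7  0.6] open 0.056
grip t 36.73 p [0.4682 0.0927 0.0945] F [-0.9  0.2  3. ] open 0.0329
lift t 37.81 p [0.4671 0.0925 0.2326] F [-0.9  0.7 -1.5] open 0.0335
pre t 40.83 p [0.67   0.0384 0.1013] F [-0.1  0.1 -1.1] open 0.0333
down dz 0.0040 t 42.33 p [0.67   0.0384 0.0985] F [-1.3 -0.5  4.4] open 0.0336
```

View pics/s5.png

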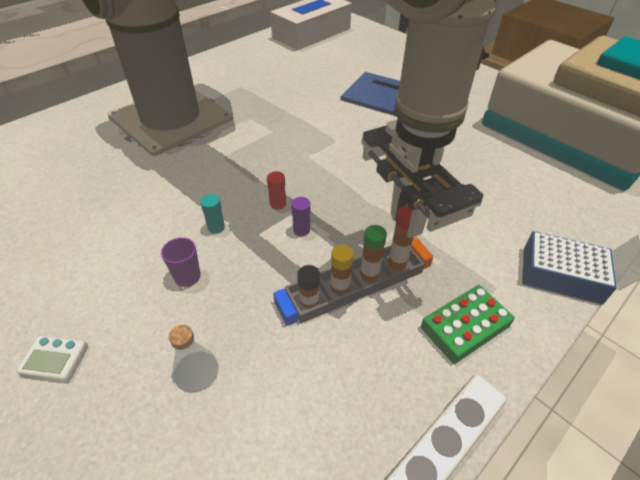

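All four are in order, with red at (402,240). Next I'll release it, retreat and check every position.

```bash
python3 - <<'E'
from h import *
release(124,3); ctrl.goto_joints([1.253,.13,1.488,0,1.523,-.085]); st()
for n in("scene","top"):
    p,d=ctrl.get_image(n);cv2.imwrite(f"pics/{n}9.png",p[:,:,::-1]);np.savez(n+"9.npz",p=p,d=d)
p,d,W=world("top","top9.npz")
g=np.array([x[:2] for x in [P(c,0) for c in cell]])
for k,c,h in [(h,c,h/1000+.004) for h,c in zip(B,cell)]+[('pur',(.494,-.0243),.07),('red',(.41,-.0104),.07),('teal',(.3795,-.134),.07),('beaker',(.4411,-.2378),.07),('cork',(.5935,-.3184),.102)]:
    q=(abs(W[...,2]-h)<.005)&(np.hypot(W[...,0]-c[0],W[...,1]-c[1])<.035)
    X=W[q]; print(k,q.sum(),X.mean(0).round(4),'expected',np.round(c,4),h)
E
```

```text
rel t 42.98 p [0.6698 0.0384 0.0979] F [ 1.1  0.7 -0.3] open 0.056
up t 44.03 p [0.6691 0.0384 0.2324] F [ 0.1  0.7 -0. ] open 0.0558
 t 46.73 p [0.1391 0.5839 0.219 ] F [ 0.  -0.6 -0.7] open 0.0561
70 227 [ 0.6178 -0.1214  0.0744] expected [ 0.619  -0.1218] 0.07400000000000001
88 232 [ 0.6348 -0.0677  0.0923] expected [ 0.6359 -0.0684] 0.092
106 248 [ 0.6517 -0.0145  0.1103] expected [ 0.6529 -0.015 ] 0.11
124 253 [0.6685 0.038  0.1283] expected [0.6698 0.0384] 0.128
pur 244 [ 0.4938 -0.0243  0.0705] expected [ 0.494  -0.0243] 0.07
red 245 [ 0.41   -0.0104  0.0703] expected [ 0.41   -0.0104] 0.07
teal 251 [ 0.3794 -0.134   0.0706] expected [ 0.3795 -0.134 ] 0.07
beaker 160 [ 0.4411 -0.2371  0.0698] expected [ 0.4411 -0.2378] 0.07
cork 195 [ 0.5933 -0.3184  0.1022] expected [ 0.5935 -0.3184] 0.102
```

View pics/scene9.png

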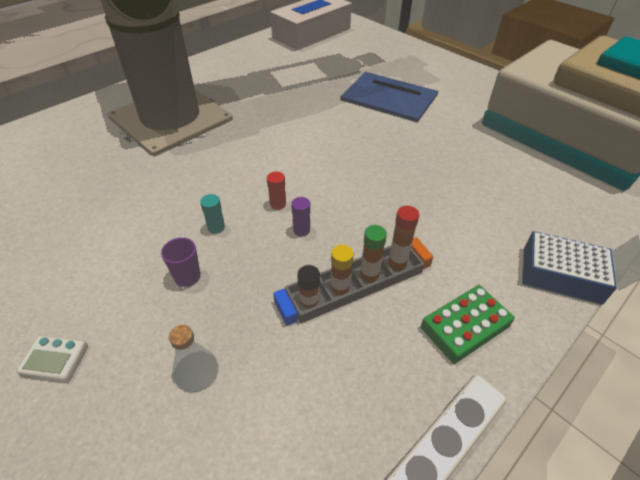

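View pics/top9.png

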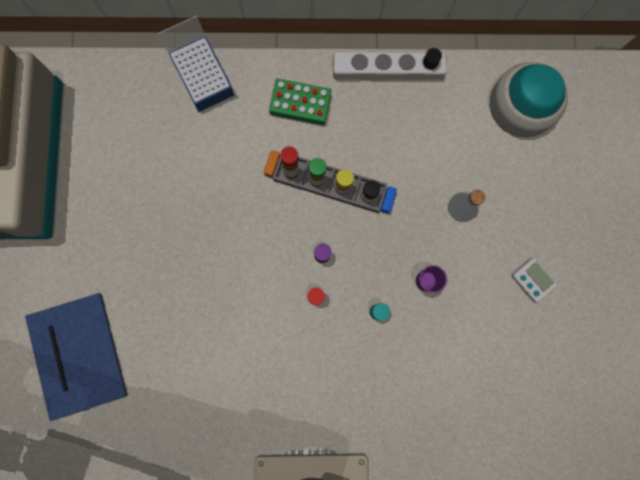

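Both views show black, yellow, green and red running from the blue tab to the orange tab, all upright. In the top view they are at (371,189), (345,179), (317,168) and (289,157). Everything else is where it was, so I'm handing in.

```bash
python3 -c "
from bench import ctrl
ctrl.job_done()"
```

```text
the job is handed in; nothing more can be done
```

All four bottles are upright in the rack, one per cell, in the order 70, 88, 106 and 124 mm from the blue tab to the orange tab. I handed the job in at about 47 s. I gripped each one by its cap and lowered it in small steps until it touched the cell floor, with about 5 N of contact force, before letting go.

- **Bottles:** In the last top view, each cap was within about 1.5 mm of its cell centre. The cap heights match bottles standing on the 4 mm floor.
- **Bystanders:** The flask, beaker and three look-alikes were within 1 mm of where they started.
- **Disagreement:** At the start, the scene camera read about 2–3 mm off the top camera, so I used the top camera's positions. No check failed.

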